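# Re-place three bisque pots on their kiln slabs

### The arm

A 6-joint arm with a two-finger parallel gripper is mounted at the origin on the work surface. World frame = base frame: x ahead of the robot, y to its left, z up, the work surface at z = 0. Lengths are in m, angles in rad, forces in N, time in s.
With the tool pointing down it reaches from about 0.35 to 0.775 m from the base axis. Payload 5.5 kg.
Tool frame: the origin (TCP) lies between the finger pads; the fingertips stand 19 mm ahead of it and the grasp point (between the pads) is the TCP; z points along the fingers, x is the direction in which the jaws open and shut, and the axes are right-handed (so a half turn about z gives the same grasp; the last joint's range is limited). The gripper opens to 85 mm and grips with 20 to 120 N. Pads are 22 mm wide; open, the fingers measure 114 mm over their backs; the gripper's body (76 mm by 85 mm) begins 54 mm behind the grasp point. The pads swing forward as they close: fully open they stand 13 mm farther back than shut.
Start: joints at [-1.482, 0.313, 0.046, 1.304, 0, 1.431], TCP at [0.13, -0.56, 0.25] pointing down, gripper open.
Joint ranges: [-2.76, 2.76], [-0.86, 1.69], [-1.03, 1.26], [-2.2, 2.34], [-1.47, 1.5], [-3.14, 3.14]. Speed limits (rad/s): [2.57, 2.57, 3.14, 3.14, 3.14, 3.14].

### API

Orientations are given as a unit quaternion [w, x, y, z].
In Python, from workcell import env gives the robot as it stands. The module is installed in compiled form; this text tells all that it offers.
- The arm moves only by the tool carry_out, never from a script. Its argument "steps" is a list of rows, each a list of 7 numbers: the gripper command: -1 is shut, 1 is fully open, values between are in proportion, then the shift along the tool's x, y, z in m, then the turn, a rotation vector about the tool's x, y, z in rad. A call has 1 to 20 rows; each row shifts and turns the commanded pose from where the row before left it, along the tool's axes as they then stand; what a row does not reach is not made up. A row lasts 1/8 s, in which the tool goes at most 62.5 mm and 10.7 degrees, less where a joint would pass 70% of its speed; a pose out of reach is approached as far as the arm can. A call with a gripper value outside its range is refused whole. The fingers move at their own pace and stop on an object; "grip_force" is the grip in N (left out, the last holds). Time passes only in rows, so rows that do not move let the fingers close. It gives the time, the measured TCP pose, the force and the opening at its end, in the units of the state.
- env.get_state(): the state, without advancing time (a new reading comes with each control period).
- env.read_camera(name): name is "scene" or "top"; returns a dict with "color" (384x512x3 uint8, red, green, blue), "K" (3x3 intrinsics, pixels), "R" (3x3) and "t" (3): a world point X has camera coordinates R X + t. Camera axes: x right, y down, z forward; pixel columns grow to the right and rows downward; lengths in m; the calibration is good to about 2 mm. A picture is of the moment at which its call begins. There is no depth.
- env.hand_in(): hands the job in, once; it reports no verdict.
The state is a dict: "clock": time; "joint_pos": joint angles; "qvel": joint speeds; "tau": joint torques, N m; "tcp_pos": TCP position; "orientation": TCP orientation; "wrist_force": force on the tool from outside, world axes, zero at the start; "ft_torque": the same for the moment, N m; "finger_gap": finger opening in m.
Only numpy, scipy, OpenCV 4.12 (cv2) and the standard library are available. Lean on these libraries where they do the work, as an engineer would, in place of code of your own. Each camera call takes 0.05 s, during which the arm holds its last target. There are 200 camera calls.

### The job

Three small clay pots each stand on the wrong kiln slab: move each onto the slab that has its own outline (round pot on the round slab, square on square, oblong on oblong), in the middle of it and with the straight-sided pots' sides parallel to the slab's, long side along long side. A slab takes only one pot at a time, so begin by parking one pot on the free wooden board, letting go of it there, until its slab is empty. Bisque is brittle: keep the pots upright and set them down gently without dropping them, and leave the post, the brick and the brush where they are.

Things in the scene. Friction and masses are not known exactly. Their poses are not given: they have to be found in the camera images.
- pot_round: Unglazed pinkish-brown clay pot, hollow and open at the top, round, about 0.22 kg: 62 mm across with upright sides from 22 mm up to the rim at 76 mm; below 22 mm it narrows to a 48 mm foot; wall 5 mm. Origin: centre of its underside; z up along the pot. At the start it stands on the oblong slab.
- pot_square: Unglazed pinkish-brown clay pot, hollow and open at the top, square in plan, about 0.26 kg: 60 x 60 mm, 70 mm high, upright flat sides, wall 6 mm. Origin: centre of its underside; z up along the pot. x and y are square to its sides. At the start it stands on the round slab.
- pot_oblong: Unglazed pinkish-brown clay pot, hollow and open at the top, a rectangular trough, about 0.33 kg: 105 mm long (its x) by 58 mm wide (its y), 62 mm high, upright flat sides, wall 6 mm. Origin: centre of its underside; z up along the pot. At the start it stands on the square slab.
- slab_round: Off-white fired kiln slab fixed to the deck, 15 mm thick, a disc 124 mm across. Origin: centre of its underside; z up; its top is at z = 15 mm.
- slab_square: Off-white fired kiln slab fixed to the deck, 15 mm thick, 116 x 116 mm, sides along its x and y. Origin: centre of its underside; z up; its top is at z = 15 mm.
- slab_oblong: Off-white fired kiln slab fixed to the deck, 15 mm thick, 150 mm long (its x) by 100 mm wide (its y). Origin: centre of its underside; z up; its top is at z = 15 mm.
- board: Brown wooden ware board fixed to the deck, 150 mm (its x) by 110 mm (its y), 15 mm thick, empty at the start: the free spot. Origin: centre of its underside; z up; its top is at z = 15 mm.
- post: Bystander: white hollow square kiln post standing upright and loose among the slabs, 50 x 50 mm, 110 mm high, 0.5 kg. Origin: centre of its underside.
- brick: Bystander: loose buff firebrick, 115 (x) x 65 (y) x 55 mm high, right of the slabs as the robot sees it (negative y). Origin: centre of its underside.
- brush: Bystander: loose brush lying flat, 200 mm long along its x, left of the slabs as the robot sees it (positive y). Origin: under the middle of its length.

How it is judged:
On the way:
1. one pot is parked: it stands upright and released on the wooden board (its centre within 45 mm of the board's centre) (((horizontal distance between pot_round and board below 0.045 m and z of pot_round in the frame of board between 0.01 and 0.02 m and angle between pot_round's own z axis and vertical below 0.1 rad and linear speed of pot_round below 0.02 m/s and contact force between the fingers and pot_round below 0.05 N) or (horizontal distance between pot_square and board below 0.045 m and z of pot_square in the frame of board between 0.01 and 0.02 m and angle between pot_square's own z axis and vertical below 0.1 rad and linear speed of pot_square below 0.02 m/s and contact force between the fingers and pot_square below 0.05 N) or (horizontal distance between pot_oblong and board below 0.045 m and z of pot_oblong in the frame of board between 0.01 and 0.02 m and angle between pot_oblong's own z axis and vertical below 0.1 rad and linear speed of pot_oblong below 0.02 m/s and contact force between the fingers and pot_oblong below 0.05 N))), for 0.2 s.
At the end, for the whole second after the job is handed in: Each pot stands upright (0.1 rad), released and at rest on the slab of its own outline, centre within 13 mm of the slab's; square pot's sides within 0.21 rad of parallel to the slab's (any quarter turn), oblong pot's long side within 0.21 rad of the slab's (either way round) (horizontal distance between pot_round and slab_round below 0.013 m and z of pot_round in the frame of slab_round between 0.01 and 0.02 m and angle between each of pot_round, pot_square, pot_oblong's own z axis and vertical below 0.1 rad and linear speed of each of pot_round, pot_square, pot_oblong below 0.02 m/s and contact force between the fingers and pot_round below 0.05 N and horizontal distance between pot_square and slab_square below 0.013 m and z of pot_square in the frame of slab_square between 0.01 and 0.02 m and contact force between the fingers and pot_square below 0.05 N and horizontal distance between pot_oblong and slab_oblong below 0.013 m and z of pot_oblong in the frame of slab_oblong between 0.01 and 0.02 m and contact force between the fingers and pot_oblong below 0.05 N and (angle between the x axis of pot_square and the x axis of slab_square, either way round below 0.21 rad or angle between the x axis of pot_square and the y axis of slab_square, either way round below 0.21 rad) and angle between the x axis of pot_oblong and the x axis of slab_oblong, either way round below 0.21 rad); the robot touches nothing.
It fails at once if a pot is tipped by more than 0.5 rad (angle between any of pot_round, pot_square, pot_oblong's own z axis and vertical above 0.5 rad).
It fails at once if a pot is dropped or knocked: it moves faster than 0.45 m/s with no finger touching it (a fall of more than about 10 mm) ((contact force between the fingers and pot_round below 0.01 N and linear speed of pot_round above 0.45 m/s) or (contact force between the fingers and pot_square below 0.01 N and linear speed of pot_square above 0.45 m/s) or (contact force between the fingers and pot_oblong below 0.01 N and linear speed of pot_oblong above 0.45 m/s)).
It fails at once if the post, brick or brush is moved by more than 20 mm, or the post tipped (distance of any of post, brick, brush from where it was at the start of the episode above 0.02 m or angle between post's own z axis and vertical above 0.3 rad).
It also fails if it takes over 122 s, if anything falls off the work surface, if the arm or the gripper's body presses on something with over 40 N, if the wrist force passes 120 N, or if a joint passes its speed limit or range.

## Working session

There is one attempt and no reset: what is moved stays moved. The work goes in short steps, Python scripts to look and compute and a tool call to move; the robot and the scene stay as the last step left them, time stands still between calls to the robot, and variables do not carry over. Pictures are saved under pics/ and viewed, about 12 in all and at most 16, crops included, and the job is handed in when it is done.

Besides the shell and the picture viewer there is one more tool, called after ">>>" as name(argument=value, ...), one argument or row to a line, values as JSON. carry_out: Moves the arm, as the interface text tells. Its arguments: {"type":"object","properties":{"steps":{"type":"array","items":{"type":"array","items":{"type":"number"}}},"grip_force":{"type":"number"}},"required":["steps"]}

```bash
mkdir -p pics; python3 - <<'E'
from workcell import env
import cv2,json,numpy as np
s=env.get_state()
print({k:np.round(v,4).tolist() for k,v in s.items()})
for n in ("top","scene"):
    c=env.read_camera(n); cv2.imwrite(f"pics/{n}0.png",cv2.resize(c["color"][:,:,::-1],(768,576),interpolation=cv2.INTER_CUBIC))
    print(n,c["K"],c["R"],c["t"], -np.array(c["R"]).T@c["t"])
    cv2.imwrite(f"{n}_raw.png",c["color"][:,:,::-1])
    np.savez(f"{n}.npz",K=c["K"],R=c["R"],t=c["t"])
E
```

```text
{'clock': 0.0, 'joint_pos': [-1.4816, 0.314, 0.045, 1.3036, 0.0, 1.4312], 'qvel': [0.0005, -0.0007, 0.0013, -0.0, -0.0018, -0.0016], 'tau': [0.001, -48.0631, 29.8531, 0.0197, 0.0, 0.0], 'tcp_pos': [0.1304, -0.5595, 0.2494], 'orientation': [-0.0007, 0.7832, -0.6218, -0.0006], 'wrist_force': [-1.0795, -0.1157, 0.9946], 'ft_torque': [-0.0002, 0.0149, -0.0358], 'finger_gap': 0.0854}
top [[371.69843865   0.         260.63535801]
 [  0.         371.69843865 198.35581883]
 [  0.           0.           1.        ]] [[-0.02375103 -0.99943648 -0.02371937]
 [-0.99712068  0.02539178 -0.07145346]
 [ 0.07201547  0.02195398 -0.99716187]] [0.03026973 0.5583679  1.27728127] [ 0.46549511 -0.01196669  1.31427148]
scene [[429.38857095   0.         255.5772513 ]
 [  0.         429.38857095 186.9498026 ]
 [  0.           0.           1.        ]] [[ 0.64886496  0.76087212 -0.0069199 ]
 [ 0.62568074 -0.53870616 -0.56419792]
 [-0.43301026  0.36175861 -0.82561058]] [-0.3553679  -0.30192225  1.77532361] [ 1.18822605 -0.53449645  1.29292293]
```

View pics/top0.png

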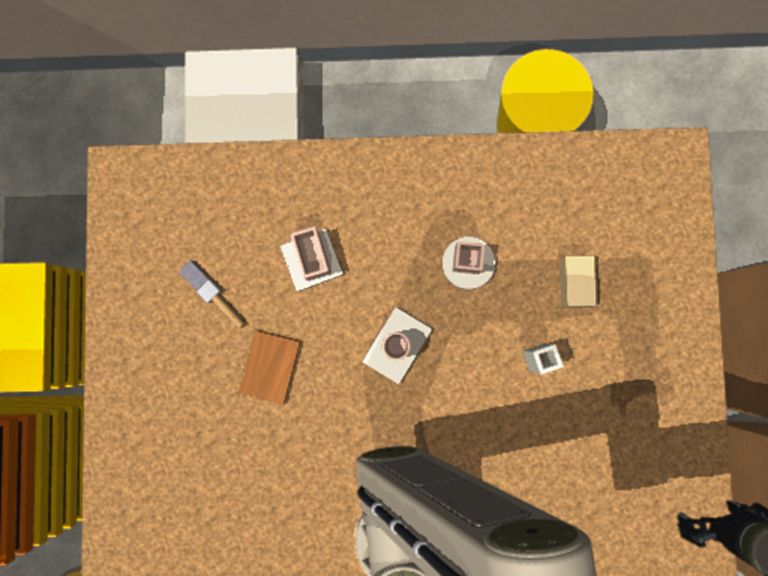

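View pics/scene0.png

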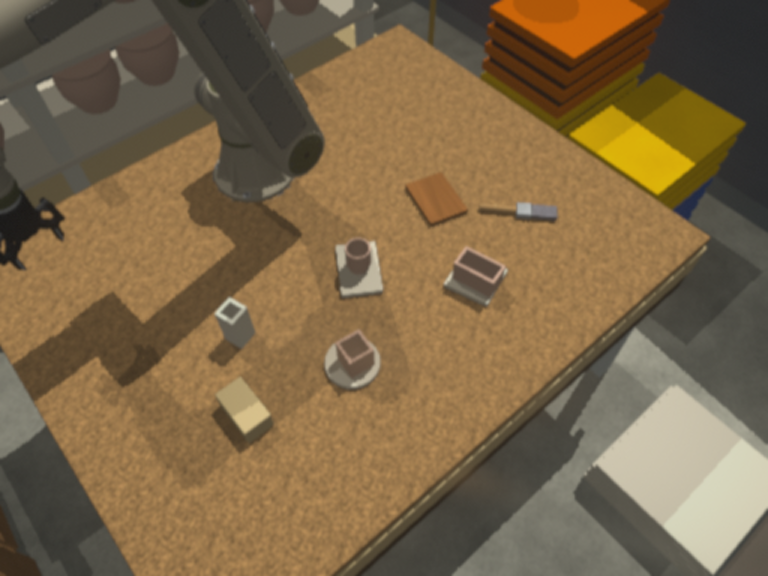

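```bash
cat > tiles.py <<'E'
import cv2,numpy as np
def tiles(img,origins,out,w=50,h=38,s=8):
    T=[]
    for (x,y) in origins:
        t=cv2.resize(img[y:y+h,x:x+w],(w*s,h*s),interpolation=cv2.INTER_CUBIC)[:300,:400].copy()
        for i in range(0,w,5):
            cv2.line(t,(i*s+s//2,0),(i*s+s//2,10 if i%10==0 else 5),(255,0,0),1)
            if i%10==0: cv2.putText(t,str(x+i),(i*s+6,20),0,.35,(255,0,0),1)
        for j in range(0,h,5):
            cv2.line(t,(0,j*s+s//2),(10 if j%10==0 else 5,j*s+s//2),(255,0,0),1)
            if j%10==0 and j: cv2.putText(t,str(y+j),(12,j*s+8),0,.35,(255,0,0),1)
        T.append(t)
    n=np.vstack([np.hstack(T[i:i+2]) for i in range(0,len(T),2)])
    cv2.imwrite(out,n)
E
python3 - <<'E'
import cv2
from tiles import tiles
im=cv2.imread("top_raw.png")
# tiles: square slab+oblong pot, round slab, oblong slab, board (2x2)
tiles(im,[(183,147),(290,155),(240,202),(157,218)],"pics/tiles0.png",s=7,w=57,h=54) if 0 else None
import numpy as np
def t(x,y,w,h,s): 
    pass
tiles(im,[(183,148),(287,154)],"pics/t1.png",w=50,h=50,s=8)
E
sed -i 's/\[:300,:400\]//' tiles.py
python3 - <<'E'
import cv2
from tiles import tiles
im=cv2.imread("top_raw.png")
tiles(im,[(184,148),(288,154)],"pics/t1.png",w=48,h=48,s=8)
tiles(im,[(240,204),(157,217)],"pics/t2.png",w=50,h=54,s=8)
E
```

```text
(no output)
```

View pics/t1.png

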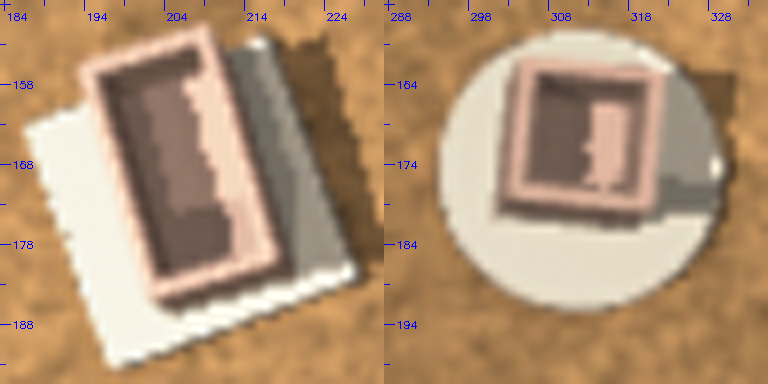

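View pics/t2.png

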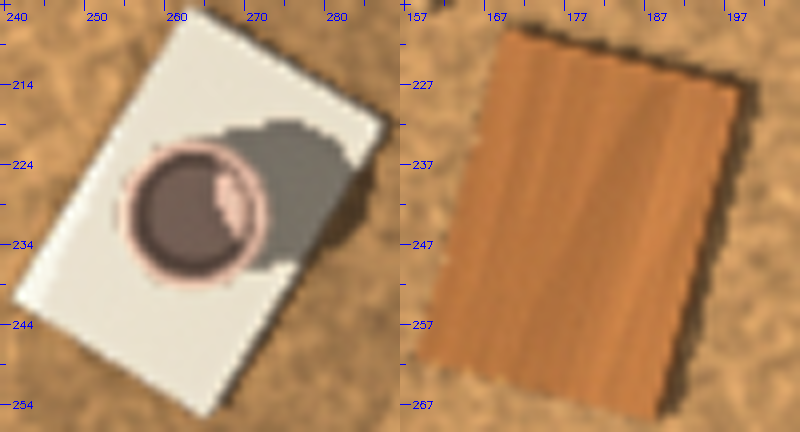

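```bash
cat > geo.py <<'E'
import numpy as np
c={n:np.load(n+".npz") for n in("top","scene")}
def world(n,uv,z):
    k=c[n];uv=np.atleast_2d(np.array(uv,float))
    d=(k["R"].T@np.linalg.inv(k["K"])@np.c_[uv,np.ones(len(uv))].T).T
    o=-k["R"].T@k["t"]; return (o+d*((z-o[2])/d[:,2])[:,None])[:,:2]
def tile(o,uv,s=8): return np.array(o)+(np.array(uv,float)+.5)/s-.5
def rect(P):
    "P: corners in order; centre, side lengths, angle of side 0->1 (deg), averaged"
    a=(P[1]-P[0]+P[2]-P[3])/2;b=(P[2]-P[1]+P[3]-P[0])/2
    th=np.degrees([np.arctan2(a[1],a[0]),np.arctan2(b[1],b[0])])
    return np.round(P.mean(0),4),np.round([np.hypot(*a),np.hypot(*b)],4),np.round(th,1)
E
python3 - <<'E'
from geo import *
R=lambda n,o,uv,z:print(n,*rect(world("top",tile(o,uv),z)))
R("slab_sq",(184,148),[(24,130),(262,38),(356,275),(112,367)],.015)
R("pot_obl",(184,148),[(80,68),(208,24),(283,262),(154,298)],.077)
R("pot_sq",(288,154),[(134,57),(281,68),(273,215),(122,202)],.085)
R("slab_obl",(240,204),[(190,7),(389,123),(209,418),(12,299)],.015)
R("board",(157,217),[(105,26),(342,84),(260,418),(20,360)],.015)
print("slab_round",world("top",tile((288,154),[(196.5,170),(54,170),(339,170)]),.015))
print("pot_round",world("top",tile((240,204),[(194,211),(118,211),(268,211)]),.091))
s=lambda p:np.array(p)/1.5
print("post",world("top",s([(545,358)]),.11),"brick",world("top",s([(581,280)]),.055))
print("brush",world("top",s([(182,265),(245,325)]),.01))
# scene cross-check
print("scene: round pot rim",world("scene",s([(358,248)]),.091),"oblong rim",world("scene",s([(479,266)]),.077),"sq rim",world("scene",s([(355,347)]),.085))
E
```

```text
slab_sq [0.6546 0.2037] [0.1139 0.1135] [ -70.5 -159.9]
pot_obl [0.6624 0.1962] [0.0567 0.1047] [ -74.1 -163.3]
pot_sq [ 0.6427 -0.1607] [0.0619 0.0613] [-96.2 174.2]
slab_obl [0.4486 0.0056] [0.1001 0.1494] [-122.   147.1]
board [0.406  0.3046] [0.108 0.149] [-104.8  165.3]
slab_round [[ 0.63754837 -0.16604106]
 [ 0.63923154 -0.10366241]
 [ 0.63586903 -0.22827749]]
pot_round [[ 0.44975825  0.00701272]
 [ 0.45048921  0.03818322]
 [ 0.44904737 -0.02330133]]
post [[ 0.4146735  -0.31132512]] brick [[ 0.58511592 -0.41311909]]
brush [[0.64985013 0.51158613]
 [0.50367628 0.36159915]]
scene: round pot rim [[0.44912222 0.00680969]] oblong rim [[0.66439687 0.19266281]] sq rim [[ 0.6456411  -0.16189568]]
```

```bash
cat > plan.py <<'E'
import sys,numpy as np
from scipy.spatial.transform import Rotation as Ro
from workcell import env
# usage: plan.py x y z yaw_deg : turn (tool z, rad), then shift in the turned tool frame
def down(y): return Ro.from_euler("z",y,degrees=True)*Ro.from_euler("x",180,degrees=True)
if __name__=="__main__":
    s=env.get_state();p=np.array(s["tcp_pos"]);q=np.array(s["orientation"])
    R=Ro.from_quat(q[[1,2,3,0]]);X=R.as_matrix()[:,0]
    yaw=np.degrees(np.arctan2(X[1],X[0]))
    x,y,z,ty=map(float,sys.argv[1:5]);D=down(ty)
    print("t",round(s["clock"],2),"p",p.round(4),"yaw",yaw.round(2),"gap",round(s["finger_gap"],4),"F",np.round(s["wrist_force"],1))
    print("turn",(R.inv()*D).as_rotvec().round(4),"shift",(D.inv().apply(np.array([x,y,z])-p)).round(4))
E
python3 plan.py 0.449 0.0065 0.20 60
```

```text
t 0.1 p [ 0.1304 -0.5596  0.2495] yaw -76.89 gap 0.0853 F [-0.2 -0.2  0.4]
turn [-2.0000e-03  5.0000e-04 -2.3892e+00] shift [ 0.6496 -0.0071  0.0495]
```

>>> carry_out(
  steps=[
    [1,0,0,0,0,0,-0.17],
    [1,0,0,0,0,0,-0.17],
    [1,0,0,0,0,0,-0.17],
    [1,0,0,0,0,0,-0.17],
    [1,0,0,0,0,0,-0.17],
    [1,0,0,0,0,0,-0.17],
    [1,0,0,0,0,0,-0.17],
    [1,0,0,0,0,0,-0.17],
    [1,0,0,0,0,0,-0.17],
    [1,0,0,0,0,0,-0.17],
    [1,0,0,0,0,0,-0.17],
    [1,0,0,0,0,0,-0.17],
    [1,0,0,0,0,0,-0.17],
    [1,0,0,0,0,0,-0.17],
    [1,0,0,0,0,0,0],
  ],
  grip_force=30,
)

```text
clock: 1.98
tcp_pos: [0.1304, -0.5598, 0.2499]
orientation: [-0.0, 0.869, 0.495, 0.0]
wrist_force: [-0.2, -0.1, -0.1]
finger_gap: 0.0858
```

```bash
python3 plan.py 0.449 0.0065 0.20 60
```

```text
t 1.98 p [ 0.1304 -0.5598  0.2499] yaw 59.37 gap 0.0858 F [-0.2 -0.1 -0.1]
turn [-0.0005 -0.0007 -0.011 ] shift [ 0.6497 -0.0073  0.0499]
```

>>> carry_out(
  steps=[
    [1,0,0,0,0,0,-0.011],
    [1,0.02,0,0,0,0,0],
    [1,0.045,0,0,0,0,0],
    [1,0.045,0,0,0,0,0],
    [1,0.045,0,0,0,0,0],
    [1,0.045,0,0,0,0,0],
    [1,0.045,0,0,0,0,0],
    [1,0.045,0,0,0,0,0],
    [1,0.045,0,0,0,0,0],
    [1,0.045,0,0,0,0,0],
    [1,0.045,0,0,0,0,0],
    [1,0.045,0,0,0,0,0],
    [1,0.045,0,0,0,0,0],
    [1,0.045,-0.007,0,0,0,0],
    [1,0.045,0,0.02,0,0,0],
    [1,0.03,0,0.02,0,0,0],
    [1,0.015,0,0.01,0,0,0],
    [1,0,0,0,0,0,0],
    [1,0,0,0,0,0,0],
  ],
)

```text
clock: 4.35
tcp_pos: [0.4483, 0.0061, 0.2009]
orientation: [0.0, 0.866, 0.5, 0.0]
wrist_force: [0.5, -0.4, 0.6]
finger_gap: 0.0849
```

```bash
python3 plan.py 0.449 0.0065 0.058 60
```

```text
t 4.35 p [0.4483 0.0061 0.2009] yaw 60.03 gap 0.0849 F [ 0.5 -0.4  0.6]
turn [0.0006 0.0003 0.0006] shift [0.0007 0.0004 0.1429]
```

Tracking is accurate. Descend, close, lift a little.

>>> carry_out(
  steps=[
    [1,0.001,0,0.03,0,0,0],
    [1,0,0,0.03,0,0,0],
    [1,0,0,0.03,0,0,0],
    [1,0,0,0.025,0,0,0],
    [1,0,0,0.018,0,0,0],
    [1,0,0,0.01,0,0,0],
    [1,0,0,0,0,0,0],
    [-1,0,0,0,0,0,0],
    [-1,0,0,0,0,0,0],
    [-1,0,0,0,0,0,0],
    [-1,0,0,0,0,0,0],
    [-1,0,0,0,0,0,0],
    [-1,0,0,0,0,0,0],
    [-1,0,0,0,0,0,0],
    [-1,0,0,0,0,0,0],
  ],
)

```text
clock: 6.22
tcp_pos: [0.4495, 0.0073, 0.0584]
orientation: [0.001, 0.866, 0.501, 0.0]
wrist_force: [-3.0, -1.8, 6.6]
finger_gap: 0.0603
```

```bash
python3 plan.py 0.406 0.3046 0.12 60
```

```text
t 6.22 p [0.4495 0.0073 0.0584] yaw 60.1 gap 0.0603 F [-3.  -1.8  6.6]
turn [0.0021 0.0006 0.0017] shift [ 0.2358 -0.1863 -0.0616]
```

>>> carry_out(
  steps=[
    [-1,0,0,-0.01,0,0,0],
    [-1,0,0,-0.02,0,0,0],
    [-1,0,0,-0.02,0,0,0],
    [-1,0,0,-0.012,0,0,0],
    [-1,0.012,-0.0093,0,0,0,0],
    [-1,0.0236,-0.0186,0,0,0,0],
    [-1,0.0236,-0.0186,0,0,0,0],
    [-1,0.0236,-0.0186,0,0,0,0],
    [-1,0.0236,-0.0186,0,0,0,0],
    [-1,0.0236,-0.0186,0,0,0,0],
    [-1,0.0236,-0.0186,0,0,0,0],
    [-1,0.0236,-0.0186,0,0,0,0],
    [-1,0.0236,-0.0186,0,0,0,0],
    [-1,0.0236,-0.0186,0,0,0,0],
    [-1,0.012,-0.0093,0,0,0,0],
    [-1,0,0,0,0,0,0],
    [-1,0,0,0,0,0,0],
  ],
)

```text
clock: 8.35
tcp_pos: [0.4051, 0.3047, 0.1189]
orientation: [0.0, 0.866, 0.501, -0.001]
wrist_force: [0.8, 0.5, -2.1]
finger_gap: 0.0604
```

```bash
python3 plan.py 0.406 0.3046 0.059 60; python3 - <<'E'
from workcell import env
import cv2
from tiles import tiles
im=env.read_camera("scene")["color"][:,:,::-1]
cv2.imwrite("pics/s1.png",cv2.resize(im[90:230,180:400],None,fx=3,fy=3,interpolation=cv2.INTER_CUBIC))
E
```

```text
t 8.35 p [0.4051 0.3047 0.1189] yaw 60.08 gap 0.0604 F [ 0.8  0.5 -2.1]
turn [-0.0002  0.0012  0.0015] shift [0.0004 0.0009 0.0599]
```

View pics/s1.png

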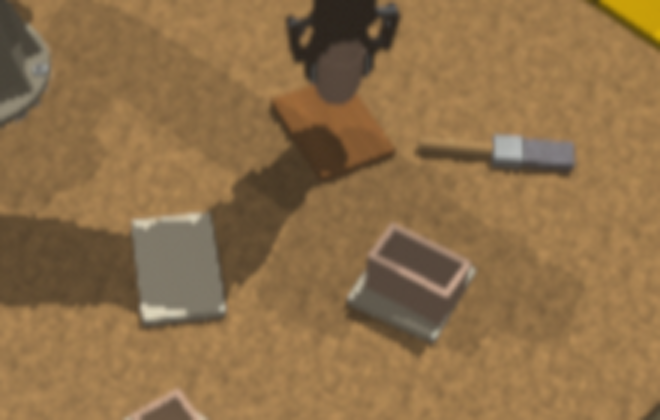

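>>> carry_out(
  steps=[
    [-1,0,0.001,0.01,0,0,0],
    [-1,0,0,0.018,0,0,0],
    [-1,0,0,0.015,0,0,0],
    [-1,0,0,0.009,0,0,0],
    [-1,0,0,0.004,0,0,0],
    [-1,0,0,0.002,0,0,0],
    [-1,0,0,0.001,0,0,0],
    [-1,0,0,0.001,0,0,0],
    [-1,0,0,0.0,0,0,0],
    [-1,0,0,0,0,0,0],
  ],
)

```text
clock: 9.65
tcp_pos: [0.4064, 0.305, 0.0594]
orientation: [0.0, 0.866, 0.501, 0.0]
wrist_force: [-0.7, 0.4, -1.6]
finger_gap: 0.0601
```

```bash
python3 plan.py 0.406 0.3046 0.0585 60
```

```text
t 9.65 p [0.4064 0.305  0.0594] yaw 60.11 gap 0.0601 F [-0.7  0.4 -1.6]
turn [ 0.0002 -0.0002  0.0019] shift [-0.0006 -0.0001  0.0009]
```

>>> carry_out(
  steps=[
    [-1,0,0,0.001,0,0,0],
    [-1,0,0,0.001,0,0,0],
    [-1,0,0,0,0,0,0],
    [1,0,0,0,0,0,0],
    [1,0,0,0,0,0,0],
    [1,0,0,0,0,0,0],
    [1,0,0,0,0,0,0],
    [1,0,0,0,0,0,0],
    [1,0,0,0,0,0,0],
    [1,0,0,-0.01,0,0,0],
    [1,0,0,-0.02,0,0,0],
    [1,0,0,-0.03,0,0,0],
    [1,0,0,-0.03,0,0,0],
    [1,0,0,-0.03,0,0,0],
    [1,0,0,-0.02,0,0,0],
    [1,0,0,0,0,0,0],
  ],
)

```text
clock: 11.65
tcp_pos: [0.4074, 0.3056, 0.1994]
orientation: [0.0, 0.866, 0.501, 0.002]
wrist_force: [0.2, 0.5, -0.2]
finger_gap: 0.0854
```

```bash
python3 plan.py 0.6628 0.1955 0.18 106.3
```

```text
t 11.65 p [0.4074 0.3056 0.1994] yaw 60.11 gap 0.0854 F [ 0.2  0.5 -0.2]
turn [ 0.0037 -0.0024 -0.8062] shift [-0.1773  0.2142  0.0194]
```

>>> carry_out(
  steps=[
    [1,0,0,0,0.0037,-0.0024,-0.161],
    [1,0,0,0,0,0,-0.161],
    [1,0,0,0,0,0,-0.161],
    [1,0,0,0,0,0,-0.161],
    [1,0,0,0,0,0,-0.161],
    [1,0,0,0,0,0,0],
    [1,-0.0177,0.0214,0,0,0,0],
    [1,-0.0354,0.0428,0,0,0,0],
    [1,-0.0354,0.0428,0,0,0,0],
    [1,-0.0354,0.0428,0,0,0,0],
    [1,-0.0354,0.0428,0.01,0,0,0],
    [1,-0.0177,0.0214,0.01,0,0,0],
    [1,0,0,0,0,0,0],
    [1,0,0,0,0,0,0],
  ],
)

```text
clock: 13.4
tcp_pos: [0.6603, 0.1949, 0.1756]
orientation: [-0.002, 0.601, 0.799, -0.002]
wrist_force: [0.7, 1.5, 0.0]
finger_gap: 0.0852
```

```bash
python3 plan.py 0.6628 0.1955 0.05 106.3
```

```text
t 13.4 p [0.6603 0.1949 0.1756] yaw 106.14 gap 0.0852 F [0.7 1.5 0. ]
turn [-0.006  -0.001  -0.0028] shift [-1.000e-04  2.600e-03  1.256e-01]
```

>>> carry_out(
  steps=[
    [1,0,0.0025,0.02,-0.006,0,0],
    [1,0,0,0.03,0,0,0],
    [1,0,0,0.03,0,0,0],
    [1,0,0,0.025,0,0,0],
    [1,0,0,0.015,0,0,0],
    [1,0,0,0.005,0,0,0],
    [1,0,0,0,0,0,0],
    [-1,0,0,0,0,0,0],
    [-1,0,0,0,0,0,0],
    [-1,0,0,0,0,0,0],
    [-1,0,0,0,0,0,0],
    [-1,0,0,0,0,0,0],
    [-1,0,0,0,0,0,0],
    [-1,0,0,0,0,0,0],
    [-1,0,0,0,0,0,0],
  ],
  grip_force=40,
)

```text
clock: 15.28
tcp_pos: [0.6644, 0.196, 0.0526]
orientation: [0.001, 0.6, 0.8, 0.002]
wrist_force: [-1.5, 0.4, 5.5]
finger_gap: 0.0577
```

```bash
python3 plan.py 0.4486 0.0056 0.12 57.6
```

```text
t 15.28 p [0.6644 0.196  0.0526] yaw 106.23 gap 0.0577 F [-1.5  0.4  5.5]
turn [ 0.0034 -0.0027  0.8488] shift [-0.2764 -0.0802 -0.0674]
```

>>> carry_out(
  steps=[
    [-1,0,0,-0.01,0,0,0],
    [-1,0,0,-0.02,0,0,0],
    [-1,0,0,-0.02,0,0,0],
    [-1,0,0,-0.017,0,0,0],
    [-1,0,0,0,0,0,0.08],
    [-1,0,0,0,0,0,0.14],
    [-1,0,0,0,0,0,0.14],
    [-1,0,0,0,0,0,0.14],
    [-1,0,0,0,0,0,0.14],
    [-1,0,0,0,0,0,0.14],
    [-1,0,0,0,0,0,0.069],
    [-1,0,0,0,0,0,0],
  ],
)

```text
clock: 16.77
tcp_pos: [0.6632, 0.1953, 0.1181]
orientation: [-0.0, 0.876, 0.482, 0.0]
wrist_force: [-0.3, 0.1, -3.1]
finger_gap: 0.0578
```

>>> carry_out(
  steps=[
    [-1,-0.014,-0.004,0,0,0,0],
    [-1,-0.028,-0.008,0,0,0,0],
    [-1,-0.028,-0.008,0,0,0,0],
    [-1,-0.028,-0.008,0,0,0,0],
    [-1,-0.028,-0.008,0,0,0,0],
    [-1,-0.028,-0.008,0,0,0,0],
    [-1,-0.028,-0.008,0,0,0,0],
    [-1,-0.028,-0.008,0,0,0,0],
    [-1,-0.028,-0.008,0,0,0,0],
    [-1,-0.025,-0.008,0,0,0,0],
    [-1,-0.014,-0.004,0,0,0,0],
    [-1,0,0,0,0,0,0],
    [-1,0,0,0,0,0,0],
  ],
)

```text
clock: 18.4
tcp_pos: [0.4485, 0.0047, 0.118]
orientation: [0.0, 0.876, 0.482, 0.002]
wrist_force: [0.6, -1.0, -4.3]
finger_gap: 0.0578
```

```bash
python3 plan.py 0.4486 0.0056 0.0535 57.6
```

```text
t 18.4 p [0.4485 0.0047 0.118 ] yaw 57.61 gap 0.0578 F [ 0.6 -1.  -4.3]
turn [ 0.0018 -0.0025  0.0001] shift [ 0.0008 -0.0004  0.0645]
```

>>> carry_out(
  steps=[
    [-1,0.001,0.001,0.01,0,0,0],
    [-1,0,0,0.018,0,0,0],
    [-1,0,0,0.015,0,0,0],
    [-1,0,0,0.01,0,0,0],
    [-1,0,0,0.005,0,0,0],
    [-1,0,0,0.003,0,0,0],
    [-1,0,0,0.002,0,0,0],
    [-1,0,0,0.001,0,0,0],
    [-1,0,0,0.0,0,0,0],
    [-1,0,0,0,0,0,0],
  ],
)

```text
clock: 19.65
tcp_pos: [0.4491, 0.0049, 0.0539]
orientation: [0.0, 0.876, 0.482, 0.001]
wrist_force: [0.4, -0.1, -2.3]
finger_gap: 0.0577
```

```bash
python3 plan.py 0.4486 0.0056 0.0526 57.6
```

```text
t 19.65 p [0.4491 0.0049 0.0539] yaw 57.58 gap 0.0577 F [ 0.4 -0.1 -2.3]
turn [ 0.0011 -0.0017 -0.0003] shift [ 0.0003 -0.0008  0.0013]
```

>>> carry_out(
  steps=[
    [-1,0,0,0.001,0,0,0],
    [-1,0,0,0.001,0,0,0],
    [-1,0,0,0,0,0,0],
    [1,0,0,0,0,0,0],
    [1,0,0,0,0,0,0],
    [1,0,0,0,0,0,0],
    [1,0,0,0,0,0,0],
    [1,0,0,0,0,0,0],
    [1,0,0,0,0,0,0],
    [1,0,0,-0.01,0,0,0],
    [1,0,0,-0.02,0,0,0],
    [1,0,0,-0.03,0,0,0],
    [1,0,0,-0.03,0,0,0],
    [1,0,0,-0.03,0,0,0],
    [1,0,0,-0.02,0,0,0],
    [1,0,0,0,0,0,0],
  ],
)

```text
clock: 21.65
tcp_pos: [0.45, 0.0046, 0.1937]
orientation: [0.001, 0.876, 0.482, 0.003]
wrist_force: [0.2, -0.3, -0.1]
finger_gap: 0.0855
```

```bash
python3 plan.py 0.643 -0.161 0.16 84
```

```text
t 21.65 p [0.45   0.0046 0.1937] yaw 57.58 gap 0.0855 F [ 0.2 -0.3 -0.1]
turn [ 0.0052 -0.0021 -0.461 ] shift [-0.1445  0.2093  0.0337]
```

>>> carry_out(
  steps=[
    [1,0,0,0,0.005,-0.002,-0.154],
    [1,0,0,0,0,0,-0.154],
    [1,0,0,0,0,0,-0.153],
    [1,0,0,0,0,0,0],
    [1,-0.0145,0.0209,0,0,0,0],
    [1,-0.029,0.042,0,0,0,0],
    [1,-0.029,0.042,0,0,0,0],
    [1,-0.029,0.042,0,0,0,0],
    [1,-0.029,0.042,0.01,0,0,0],
    [1,-0.0145,0.021,0.02,0,0,0],
    [1,0,0,0,0,0,0],
    [1,0,0,0,0,0,0],
  ],
)

```text
clock: 23.15
tcp_pos: [0.6413, -0.1606, 0.1604]
orientation: [-0.003, 0.744, 0.669, -0.001]
wrist_force: [0.2, 0.2, -0.0]
finger_gap: 0.0856
```

```bash
python3 plan.py 0.643 -0.161 0.055 84;  python3 - <<'E'
from workcell import env
import cv2
from tiles import tiles
im=env.read_camera("top")["color"][:,:,::-1].copy()
cv2.imwrite("top1_raw.png",im)
tiles(im,[(240,204),(157,217)],"pics/t3.png",w=50,h=54,s=8)
E
```

```text
t 23.15 p [ 0.6413 -0.1606  0.1604] yaw 83.93 gap 0.0856 F [ 0.2  0.2 -0. ]
turn [-0.0058 -0.0018 -0.0012] shift [-0.0002  0.0017  0.1054]
```

View pics/t3.png

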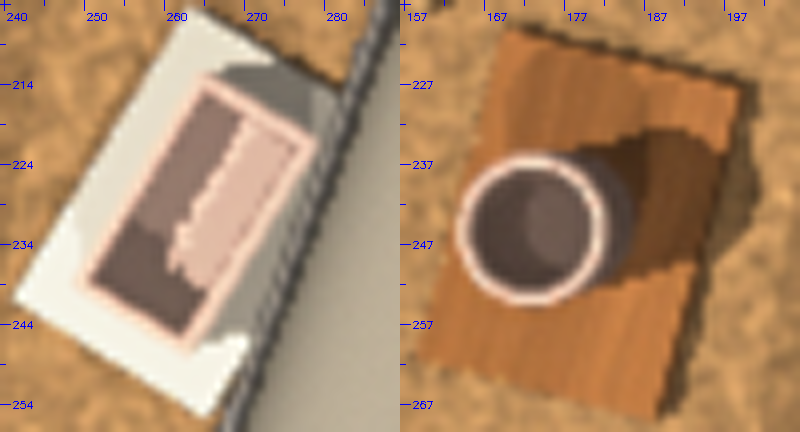

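The picture shows the oblong pot parallel on its slab (rim corners in the left tile about (205,76), (318,143), (187,349), (77,282)). The round pot is upright on the board (rim centre in the right tile about (532,229)).

```bash
python3 - <<'E'
from geo import *
print(rect(world("top",tile((240,204),[(205,76),(318,143),(187,349),(77,282)]),.077)))
print("pot_round",world("top",tile((157,217),[(132,229)]),.091))
E
```

```text
(array([0.449 , 0.0061]), array([0.0539, 0.1007]), array([-122.3,  146.4]))
pot_round [[0.40678779 0.30666155]]
```

>>> carry_out(
  steps=[
    [1,0,0.0015,0.02,-0.006,-0.002,0],
    [1,0,0,0.025,0,0,0],
    [1,0,0,0.025,0,0,0],
    [1,0,0,0.02,0,0,0],
    [1,0,0,0.01,0,0,0],
    [1,0,0,0.005,0,0,0],
    [1,0,0,0,0,0,0],
    [-1,0,0,0,0,0,0],
    [-1,0,0,0,0,0,0],
    [-1,0,0,0,0,0,0],
    [-1,0,0,0,0,0,0],
    [-1,0,0,0,0,0,0],
    [-1,0,0,0,0,0,0],
    [-1,0,0,0,0,0,0],
    [-1,0,0,0,0,0,0],
  ],
)

```text
clock: 25.08
tcp_pos: [0.6445, -0.162, 0.0568]
orientation: [0.002, 0.743, 0.669, 0.001]
wrist_force: [-0.6, -0.9, 6.1]
finger_gap: 0.0599
```

```bash
python3 plan.py 0.6546 0.2037 0.13 109.8
```

```text
t 25.07 p [ 0.6445 -0.162   0.0568] yaw 83.98 gap 0.0599 F [-0.6 -0.9  6.1]
turn [ 0.0034  0.0024 -0.4506] shift [ 0.3407  0.1334 -0.0732]
```

>>> carry_out(
  steps=[
    [-1,0,0,-0.01,0,0,0],
    [-1,0,0,-0.02,0,0,0],
    [-1,0,0,-0.02,0,0,0],
    [-1,0,0,-0.02,0,0,0],
    [-1,0,0,-0.005,0,0,0],
    [-1,0,0,0,0,0,-0.07],
    [-1,0,0,0,0,0,-0.13],
    [-1,0,0,0,0,0,-0.13],
    [-1,0,0,0,0,0,-0.12],
    [-1,0,0,0,0,0,0],
  ],
)

```text
clock: 26.32
tcp_pos: [0.6429, -0.1611, 0.1294]
orientation: [-0.0, 0.576, 0.818, -0.0]
wrist_force: [-0.8, -0.9, -2.6]
finger_gap: 0.0599
```

>>> carry_out(
  steps=[
    [-1,0.013,0.005,0,0,0,0],
    [-1,0.026,0.0102,0,0,0,0],
    [-1,0.028,0.011,0,0,0,0],
    [-1,0.028,0.011,0,0,0,0],
    [-1,0.028,0.011,0,0,0,0],
    [-1,0.028,0.011,0,0,0,0],
    [-1,0.028,0.011,0,0,0,0],
    [-1,0.028,0.011,0,0,0,0],
    [-1,0.028,0.011,0,0,0,0],
    [-1,0.028,0.011,0,0,0,0],
    [-1,0.028,0.011,0,0,0,0],
    [-1,0.026,0.01,0,0,0,0],
    [-1,0.024,0.009,0,0,0,0],
    [-1,0,0,0,0,0,0],
    [-1,0,0,0,0,0,0],
  ],
)

```text
clock: 28.2
tcp_pos: [0.6533, 0.2047, 0.1301]
orientation: [0.001, 0.575, 0.818, -0.0]
wrist_force: [-1.1, 0.6, -3.2]
finger_gap: 0.0598
```

```bash
python3 plan.py 0.6546 0.2037 0.0568 109.8
```

```text
t 28.2 p [0.6533 0.2047 0.1301] yaw 109.78 gap 0.0598 F [-1.1  0.6 -3.2]
turn [ 0.0008  0.0019 -0.0004] shift [-0.0014  0.0009  0.0733]
```

>>> carry_out(
  steps=[
    [-1,-0.001,0.001,0.01,0,0,0],
    [-1,0,0,0.018,0,0,0],
    [-1,0,0,0.018,0,0,0],
    [-1,0,0,0.014,0,0,0],
    [-1,0,0,0.006,0,0,0],
    [-1,0,0,0.003,0,0,0],
    [-1,0,0,0.002,0,0,0],
    [-1,0,0,0.001,0,0,0],
    [-1,0,0,0,0,0,0],
    [-1,0,0,0,0,0,0],
  ],
)

```text
clock: 29.45
tcp_pos: [0.6552, 0.2039, 0.0586]
orientation: [0.001, 0.575, 0.818, 0.0]
wrist_force: [-0.5, -0.7, -3.1]
finger_gap: 0.0599
```

```bash
python3 plan.py 0.6546 0.2037 0.0568 109.8
```

```text
t 29.45 p [0.6552 0.2039 0.0586] yaw 109.78 gap 0.0599 F [-0.5 -0.7 -3.1]
turn [ 0.0019  0.0017 -0.0004] shift [ 0.     -0.0006  0.0018]
```

>>> carry_out(
  steps=[
    [-1,0,0,0.001,0,0,0],
    [-1,0,0,0.001,0,0,0],
    [-1,0,0,0.0005,0,0,0],
    [-1,0,0,0,0,0,0],
    [1,0,0,0,0,0,0],
    [1,0,0,0,0,0,0],
    [1,0,0,0,0,0,0],
    [1,0,0,0,0,0,0],
    [1,0,0,0,0,0,0],
    [1,0,0,0,0,0,0],
    [1,0,0,-0.01,0,0,0],
    [1,0,0,-0.02,0,0,0],
    [1,0,0,-0.03,0,0,0],
    [1,0,0,-0.03,0,0,0],
    [1,0,0,-0.03,0,0,0],
    [1,0,0,0,0,0,0],
  ],
)

```text
clock: 31.45
tcp_pos: [0.6567, 0.2044, 0.18]
orientation: [0.003, 0.575, 0.818, 0.003]
wrist_force: [-0.3, -0.5, 0.4]
finger_gap: 0.0856
```

```bash
python3 plan.py 0.4065 0.306 0.18 60
```

```text
t 31.45 p [0.6567 0.2044 0.18  ] yaw 109.78 gap 0.0856 F [-0.3 -0.5  0.4]
turn [ 0.0087 -0.001   0.8688] shift [-0.0371 -0.2675 -0.    ]
```

>>> carry_out(
  steps=[
    [1,0,0,0,0.0087,0,0],
    [1,0,0,0,0,0,0.174],
    [1,0,0,0,0,0,0.174],
    [1,0,0,0,0,0,0.174],
    [1,0,0,0,0,0,0.174],
    [1,0,0,0,0,0,0.173],
    [1,0,0,0,0,0,0],
    [1,-0.005,-0.036,0,0,0,0],
    [1,-0.006,-0.045,0,0,0,0],
    [1,-0.006,-0.045,0,0,0,0],
    [1,-0.006,-0.045,0,0,0,0],
    [1,-0.006,-0.045,0,0,0,0],
    [1,-0.006,-0.035,0,0,0,0],
    [1,-0.002,-0.0165,0,0,0,0],
    [1,0,0,0,0,0,0],
    [1,0,0,0,0,0,0],
  ],
)

```text
clock: 33.45
tcp_pos: [0.4059, 0.3056, 0.177]
orientation: [0.0, 0.866, 0.5, -0.003]
wrist_force: [0.2, -0.7, -0.0]
finger_gap: 0.0853
```

```bash
python3 plan.py 0.4065 0.306 0.058 60
```

```text
t 33.45 p [0.4059 0.3056 0.177 ] yaw 59.99 gap 0.0853 F [ 0.2 -0.7 -0. ]
turn [-0.0028  0.0061 -0.0001] shift [0.0006 0.0003 0.119 ]
```

>>> carry_out(
  steps=[
    [1,0.0005,0,0.02,-0.003,0.006,0],
    [1,0,0,0.03,0,0,0],
    [1,0,0,0.03,0,0,0],
    [1,0,0,0.024,0,0,0],
    [1,0,0,0.01,0,0,0],
    [1,0,0,0.005,0,0,0],
    [1,0,0,0,0,0,0],
    [-1,0,0,0,0,0,0],
    [-1,0,0,0,0,0,0],
    [-1,0,0,0,0,0,0],
    [-1,0,0,0,0,0,0],
    [-1,0,0,0,0,0,0],
    [-1,0,0,0,0,0,0],
    [-1,0,0,0,0,0,0],
    [-1,0,0,0,0,0,0],
  ],
)

```text
clock: 35.33
tcp_pos: [0.4054, 0.3063, 0.0591]
orientation: [0.0, 0.866, 0.5, 0.001]
wrist_force: [-1.3, -0.4, 6.6]
finger_gap: 0.0604
```

```bash
python3 plan.py 0.6375 -0.166 0.18 60
```

```text
t 35.33 p [0.4054 0.3063 0.0591] yaw 60.0 gap 0.0604 F [-1.3 -0.4  6.6]
turn [ 0.0007 -0.0008 -0.    ] shift [-0.293   0.4372 -0.1209]
```

>>> carry_out(
  steps=[
    [-1,0,0,-0.01,0,0,0],
    [-1,0,0,-0.025,0,0,0],
    [-1,0,0,-0.03,0,0,0],
    [-1,0,0,-0.03,0,0,0],
    [-1,0,0,-0.02,0,0,0],
    [-1,0,0,-0.006,0,0,0],
    [-1,0,0,0,0,0,0],
  ],
)

```text
clock: 36.2
tcp_pos: [0.4046, 0.306, 0.1789]
orientation: [-0.0, 0.866, 0.5, -0.0]
wrist_force: [0.1, 0.5, -1.9]
finger_gap: 0.0607
```

>>> carry_out(
  steps=[
    [-1,-0.009,0.0137,0,0,0,0],
    [-1,-0.0183,0.0273,0,0,0,0],
    [-1,-0.0183,0.0273,0,0,0,0],
    [-1,-0.0183,0.0273,0,0,0,0],
    [-1,-0.0183,0.0273,0,0,0,0],
    [-1,-0.0183,0.0273,0,0,0,0],
    [-1,-0.0183,0.0273,0,0,0,0],
    [-1,-0.0183,0.0273,0,0,0,0],
    [-1,-0.0183,0.0273,0,0,0,0],
    [-1,-0.0183,0.0273,0,0,0,0],
    [-1,-0.0183,0.0273,0,0,0,0],
    [-1,-0.0183,0.0273,0,0,0,0],
    [-1,-0.0183,0.0273,0,0,0,0],
    [-1,-0.0183,0.0273,0,0,0,0],
    [-1,-0.0183,0.0273,0,0,0,0],
    [-1,-0.0183,0.0273,0,0,0,0],
    [-1,-0.009,0.0137,0,0,0,0],
    [-1,0,0,0,0,0,0],
    [-1,0,0,0,0,0,0],
  ],
)

```text
clock: 38.58
tcp_pos: [0.636, -0.1648, 0.1785]
orientation: [-0.001, 0.866, 0.5, -0.001]
wrist_force: [0.1, 1.3, -1.1]
finger_gap: 0.06
```

```bash
python3 plan.py 0.6375 -0.166 0.0591 60
```

```text
t 38.58 p [ 0.636  -0.1648  0.1785] yaw 60.02 gap 0.06 F [ 0.1  1.3 -1.1]
turn [-0.0023  0.0006  0.0004] shift [-0.0003  0.0019  0.1194]
```

>>> carry_out(
  steps=[
    [-1,0,0.001,0.01,-0.002,0,0],
    [-1,0,0,0.025,0,0,0],
    [-1,0,0,0.03,0,0,0],
    [-1,0,0,0.025,0,0,0],
    [-1,0,0,0.015,0,0,0],
    [-1,0,0,0.007,0,0,0],
    [-1,0,0,0.003,0,0,0],
    [-1,0,0,0.002,0,0,0],
    [-1,0,0,0.001,0,0,0],
    [-1,0,0,0,0,0,0],
    [-1,0,0,0,0,0,0],
  ],
)

```text
clock: 39.95
tcp_pos: [0.6379, -0.1665, 0.0612]
orientation: [0.001, 0.866, 0.5, 0.0]
wrist_force: [-1.2, 0.6, -1.8]
finger_gap: 0.0602
```

```bash
python3 plan.py 0.6375 -0.166 0.0591 60
```

```text
t 39.95 p [ 0.6379 -0.1665  0.0612] yaw 59.99 gap 0.0602 F [-1.2  0.6 -1.8]
turn [ 0.0019  0.0006 -0.0002] shift [ 0.0002 -0.0006  0.0021]
```

>>> carry_out(
  steps=[
    [-1,0,0,0.001,0,0,0],
    [-1,0,0,0.001,0,0,0],
    [-1,0,0,0.0005,0,0,0],
    [-1,0,0,0,0,0,0],
    [1,0,0,0,0,0,0],
    [1,0,0,0,0,0,0],
    [1,0,0,0,0,0,0],
    [1,0,0,0,0,0,0],
    [1,0,0,0,0,0,0],
    [1,0,0,0,0,0,0],
    [1,0,0,-0.01,0,0,0],
    [1,0,0,-0.02,0,0,0],
    [1,0,0,-0.03,0,0,0],
    [1,0,0,-0.04,0,0,0],
    [1,0,0,-0.04,0,0,0],
    [1,0,0,-0.04,0,0,0],
    [1,0,0,-0.02,0,0,0],
    [1,0,0,0,0,0,0],
  ],
)

```text
clock: 42.2
tcp_pos: [0.6386, -0.1665, 0.2614]
orientation: [0.003, 0.866, 0.5, 0.002]
wrist_force: [1.2, 0.7, -0.6]
finger_gap: 0.0857
```

```bash
python3 plan.py 0.38 -0.32 0.26 60
```

```text
t 42.2 p [ 0.6386 -0.1665  0.2614] yaw 59.99 gap 0.0857 F [ 1.2  0.7 -0.6]
turn [ 0.0065 -0.0001 -0.0002] shift [-0.2622 -0.1472  0.0014]
```

>>> carry_out(
  steps=[
    [1,-0.02,-0.011,0,0,0,0],
    [1,-0.04,-0.023,0,0,0,0],
    [1,-0.04,-0.023,0,0,0,0],
    [1,-0.04,-0.023,0,0,0,0],
    [1,-0.04,-0.023,0,0,0,0],
    [1,-0.04,-0.022,0,0,0,0],
    [1,-0.04,-0.022,0,0,0,0],
    [1,0,0,0,0,0,0],
    [1,0,0,0,0,0,0],
  ],
)

```text
clock: 43.32
tcp_pos: [0.38, -0.3174, 0.2577]
orientation: [0.0, 0.866, 0.5, 0.0]
wrist_force: [0.5, 0.6, 0.2]
finger_gap: 0.0856
```

```bash
python3 - <<'E'
from workcell import env
import cv2
from tiles import tiles
im=env.read_camera("top")["color"][:,:,::-1].copy()
tiles(im,[(184,148),(288,154)],"pics/t4.png",w=48,h=48,s=8)
im=env.read_camera("top")["color"][:,:,::-1]
cv2.imwrite("pics/top2.png",cv2.resize(im,(768,576),interpolation=cv2.INTER_CUBIC))
E
```

```text
(no output)
```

View pics/t4.png

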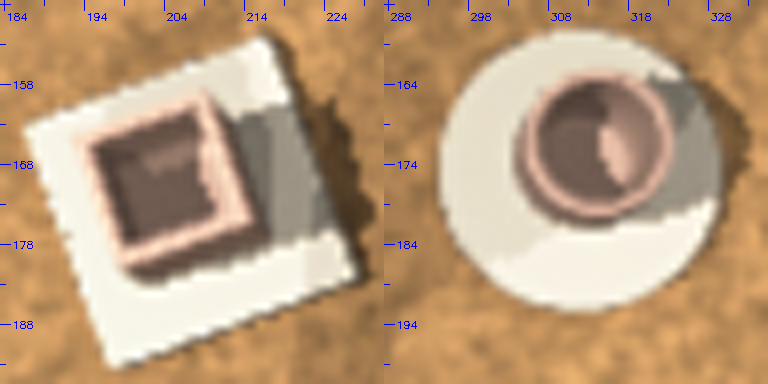

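View pics/top2.png

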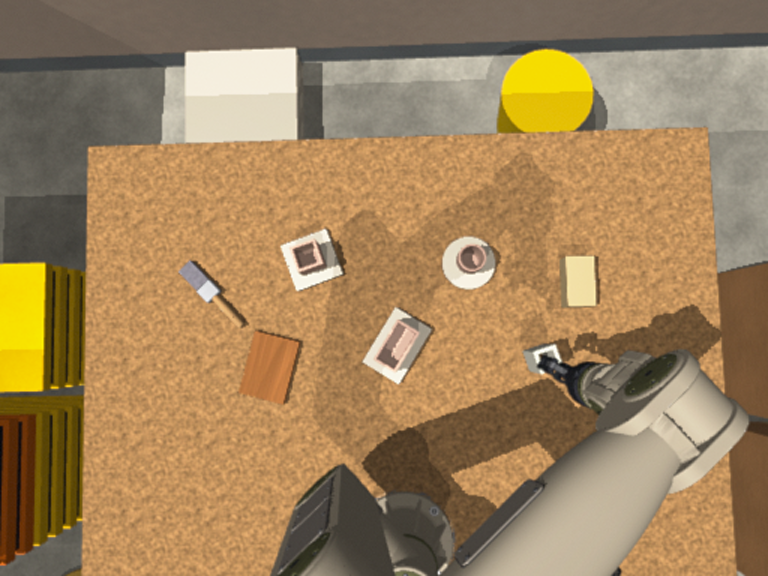

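```bash
python3 - <<'E'
from geo import *
from workcell import env
print(rect(world("top",tile((184,148),[(75,140),(207,92),(257,225),(123,270)]),.085)),"slab .6546 .2037 -70.2")
r=world("top",tile((288,154),[(216,143)]),.091)[0]; print(r,"slab .6375 -.166")
s=env.get_state();print(s["clock"],s["wrist_force"])
env.hand_in()
E
```

```text
(array([0.6533, 0.2016]), array([0.0589, 0.0594]), array([ -72.1, -160.5])) slab .6546 .2037 -70.2
[ 0.63849921 -0.16543799] slab .6375 -.166
43.425 [ 0.293038   -0.18347283 -0.35871844]
the job is handed in; nothing more can be done
```

All three pots are on their own slabs, and I handed the job in at 43 s of the 122 s allowed. I parked the round pot on the board and let go of it. Then I moved the oblong pot to the oblong slab, the square pot to the square slab and the round pot to the round slab.

The last top-camera measurements put every pot well inside the limits of 13 mm and 0.21 rad:

| Pot | Distance from slab centre | Angle to slab sides |
|---|---|---|
| Oblong | under 1 mm | under 1° |
| Square | about 2.5 mm | about 1–2° |
| Round | about 1 mm | not applicable |

- **Parking:** the round pot stood about 2 mm from the board's centre.
- **Bystanders:** in the last picture, the post, brick and brush stand where they were in the first one.
- **Gripper:** it was open, about 0.13 m above the top of the post and clear of everything, with almost no wrist force.
- **Disagreement:** the oblong pot's rim came out 3–4 mm smaller than its stated size, which I put down to pixel reading. No other check failed or disagreed.

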